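# One click on the canister's vent dial

### The arm

A 6-joint arm with a two-finger parallel gripper is mounted at the origin on the work surface. World frame = base frame: x ahead of the robot, y to its left, z up, the work surface at z = 0. Lengths are in m, angles in rad, forces in N, time in s.
With the tool pointing down it reaches from about 0.375 to 0.9 m from the base axis. Payload 3.1 kg.
Tool frame: the origin (TCP) lies between the finger pads; the fingertips stand 8 mm ahead of it and the grasp point (between the pads) lies 11 mm behind it; z points along the fingers, y is the line along which they close (so a half turn about z gives the same grasp; the last joint's range is limited). The gripper opens to 87 mm and grips with 3 to 60 N. Pads are 19 mm wide; open, the fingers measure 117 mm over their backs; the gripper's body (75 mm by 190 mm) begins 51 mm behind the grasp point.
Start: joints at [-1.413, 0.527, 1.433, -0, 1.181, -0.178], TCP at [0.207, -0.59, 0.231] pointing down, gripper open.
Joint ranges: [-3.08, 3.08], [-0.75, 2.2], [0.22, 2.44], [-1.43, 4.57], [0, 2.65], [-2.85, 2.85]. Speed limits (rad/s): [2.79, 2.79, 3.14, 3.14, 3.14, 3.14].

### API

Orientations are given as a unit quaternion [x, y, z, w].
In Python, from rig import robot, vision, job gives the robot as it stands.
- The arm moves only by the shell command python3 -m handwheel 'ROWS' [OPENING] [FORCE]. ROWS is JSON, a list of rows, each a list of 4 numbers: the shift along the tool's x, y, z as a fraction of full scale, then the turn about the tool's z as a fraction of full scale. A call has 1 to 20 rows; each row is the pose to reach, as a shift and turn from the pose commanded when the call began, along the tool's axes at that moment, turning the shorter way round; what a row does not reach only later rows make up. Full scale, the value 1, is 300 mm for a shift and 2 pi rad for a turn. A row lasts 1/12 s, in which the tool goes at most 41.7 mm and 7.16 degrees, less where a joint would pass 70% of its speed; a pose out of reach is approached as far as the arm can. A call with a number of a shift or a turn outside -1 to 1 is refused whole. A call with a gripper value outside its range is refused whole. OPENING is the opening in per cent of the stroke, from 0 (shut) to 100 (fully open), set as the call begins (- or left out, the last holds). The fingers move at their own pace and stop on an object; FORCE is the grip in N (left out, the last holds). Time passes only in rows, so rows that repeat a pose let the fingers close. It gives the time, the measured TCP pose, the force, the opening and the grip force at its end, in the units of the state.
- robot.get_obs(): the state, without advancing time (a new reading comes with each control period).
- vision.camera(name): name is "scene" or "top" or "wrist"; returns a dict with "frame" (384x512x3 uint8, red, green, blue), "K" (3x3 intrinsics, pixels), "cam_to_world" (4x4, takes a point from camera to world coordinates); the wrist camera has in their place "hand_eye" (4x4, takes a point from camera to tool coordinates, whose origin is the TCP and whose axes are the flange's). Camera axes: x right, y down, z forward; pixel columns grow to the right and rows downward; lengths in m; the calibration is good to about 2 mm. A picture is of the moment at which its call begins: read the wrist's pose just before it. There is no depth.
- job.hand_in(): hands the job in; it is judged then, once.
Trained networks look in the newest picture that a camera, given by its name, has taken for a name from the list of things; names that differ only in an ending like _2 or _b are one class to them, and where a whole thing is asked for, a point or a joint stands for the part that bears it (a point fixed in the world has none). Each returns a list of dicts, best first, with "conf" (0 to 1); they miss things now and then, are a little off and sometimes report something else, mostly with a low value. They report only what shows in the picture. A call takes as long as a camera call. They do not tell look-alikes from the thing itself.
- vision.look_for(camera, label): "point" ([row, column] in pixels, amid what is visible of it).
- vision.outline_of(camera, label): "mask" (384x512 bool, what is visible of it) and "point" ([row, column] in pixels, amid what is visible of it).
The state is a dict: "time": time; "q": joint angles; "joint_velocities": joint speeds; "joint_torque": joint torques, N m; "position": TCP position; "tool_rot": TCP orientation; "ft_force": force on the tool from outside, world axes, zero at the start; "moment": the same for the moment, N m; "grip_width": finger opening in m; "grip_force": force on a finger pad.
Only numpy, scipy, OpenCV 4.12 (cv2) and the standard library are available. Lean on these libraries where they do the work, as an engineer would, in place of code of your own. Each camera call takes 0.05 s, during which the arm holds its last target. There are 200 camera calls.

### The job

Set the vent on the aluminium canister to half open: with a fingertip laid on the knurled dial on its top, rub the dial round clockwise (seen from above) until it clicks into the next position, pointer at the middle-sized stud, and do not run on past that click. Leave the canister standing where it is, neither lifted, tipped nor pushed away, disturb nothing else on the shelf, and finish with the hand clear.

Things in the scene. Friction and masses are not known exactly. Their poses are not given: they have to be found in the camera images.
- canister: Loose upright aluminium canister, about 1 kg, 108 mm wide, with a 124 mm collar at 74 to 80 mm height; origin at the centre of its underside, z up. On the collar, 56 mm from the axis, three steel studs 4 mm high: small (4 mm wide, shut) towards its +x, middle (7 mm, half open) 45 degrees clockwise of that seen from above, large (10 mm, fully open) at 90 degrees.
- dial_face (a point): Centre of the dial's flat top face, 100 mm above the canister's underside. The dial is a plain aluminium disc on the canister's axis, 98 mm wide and 20 mm high, knurled round its rim; too wide to pinch. A fingertip pressing on the top face with 6 to 10 N, 30 to 38 mm from the axis, carries it round.
- dial_pointer (a point): Outer end of the dark pointer line inlaid flush in the dial's top face, 47 mm from the axis; it turns with the dial.
- dial (a joint): Turn of the dial in rad, growing clockwise seen from above: 0 shut (small stud; the start), 0.785 half open (middle stud), 1.571 fully open (large stud), stops 0.25 beyond either end. Each position clicks: it takes up to about 0.07 N m to turn it over the hump midway (0.39, 1.18), after which it springs by itself into the next position when let go.
- ramekins: Stack of three nested white ceramic ramekins, 88 mm across and 70 mm high, loose; origin at the centre of the underside. Bystander.
- infuser: Steel tea infuser ball, 50 mm across on a small flat foot, 61 mm high, loose; origin at the centre of the underside. Bystander.
- spatula: Blue spatula, 260 mm long, lying crosswise beyond the other things, loose; origin under its middle. Bystander.
There are look-alikes about, which are no part of the job. Leave any green or red look-alike of the canister alone.

How it is judged:
By the outcome, as a careful person would: the job done as asked, in the order asked, and still so for the second after the job is handed in, with the robot touching nothing.
It also fails if it takes over 38 s, if anything falls off the work surface, if the arm or the gripper's body presses on something with over 40 N, if the wrist force passes 120 N, or if a joint passes its speed limit or range.

## Working session

There is one attempt and no reset: what is moved stays moved. The work goes in short steps, Python scripts to look and compute and a shell command to move; the robot and the scene stay as the last step left them, time stands still between calls to the robot, and variables do not carry over. Pictures are saved under pics/ and viewed, at most 10 in all, crops included, and the job is handed in when it is done.

```bash
mkdir -p pics; cat > h.py <<'E'
import numpy as np, cv2
from rig import robot, vision, job
def ray(c,px):
    K=c["K"];M=c["cam_to_world"];d=M[:3,:3]@np.linalg.solve(K,[px[1],px[0],1.]);return M[:3,3],d
def atz(c,px,z):
    o,d=ray(c,px);return o+d*(z-o[2])/d[2]
def proj(c,p):
    M=np.linalg.inv(c["cam_to_world"]);q=c["K"]@(M[:3,:3]@p+M[:3,3]);return q[1]/q[2],q[0]/q[2]
E
python3 - <<'E'
from h import *
o=robot.get_obs();print(o["position"],o["tool_rot"],o["ft_force"],o["time"])
ims=[]
for n in ("scene","top"):
    c=vision.camera(n);ims.append(c["frame"])
    for l,z in (("canister",.05),("dial_face",.1),("dial_pointer",.1),("ramekins",.06),("infuser",.03),("spatula",.01)):
        for r in vision.look_for(n,l)[:4]: print(n,l,round(r["conf"],2),np.round(r["point"]),np.round(atz(c,r["point"],z),3))
for n,i in zip(("scene","top"),ims): cv2.imwrite(f"pics/{n}0.png",cv2.resize(i[...,::-1],(768,576)))
E
```

```text
[ 0.2064578  -0.58915527  0.22957181] [ 9.85856283e-01  1.67589471e-01  1.85005619e-05 -1.07650982e-03] [-0.86230708  1.28744121  1.27661458] 0.0
scene canister 0.84 [143. 258.] [0.516 0.248 0.05 ]
scene canister 0.73 [167. 316.] [0.682 0.257 0.05 ]
scene canister 0.62 [114. 291.] [0.5   0.418 0.05 ]
scene dial_face 0.74 [133. 256.] [0.528 0.224 0.1  ]
scene dial_face 0.68 [106. 294.] [0.528 0.387 0.1  ]
scene dial_face 0.64 [151. 316.] [0.682 0.251 0.1  ]
scene dial_face 0.64 [209. 195.] [ 0.6   -0.062  0.1  ]
scene dial_pointer 0.74 [110. 291.] [0.533 0.362 0.1  ]
scene dial_pointer 0.71 [152. 317.] [0.686 0.246 0.1  ]
scene dial_pointer 0.57 [134. 258.] [0.535 0.224 0.1  ]
scene ramekins 0.83 [208. 194.] [ 0.565 -0.032  0.06 ]
scene infuser 0.77 [263.  90.] [ 0.492 -0.247  0.03 ]
scene infuser 0.72 [211. 195.] [ 0.548 -0.016  0.03 ]
scene spatula 0.64 [242. 263.] [0.708 0.019 0.01 ]
top canister 0.73 [236. 190.] [0.515 0.235 0.05 ]
top canister 0.73 [174. 183.] [0.681 0.261 0.05 ]
top canister 0.62 [236. 128.] [0.513 0.398 0.05 ]
top canister 0.2 [234. 187.] [0.518 0.244 0.05 ]
top dial_face 0.95 [233. 126.] [0.515 0.39  0.1  ]
top dial_face 0.69 [234. 188.] [0.516 0.232 0.1  ]
top dial_face 0.62 [172. 184.] [0.674 0.25  0.1  ]
top dial_pointer 0.94 [172. 182.] [0.674 0.255 0.1  ]
top dial_pointer 0.79 [233. 190.] [0.517 0.23  0.1  ]
top dial_pointer 0.73 [232. 122.] [0.517 0.399 0.1  ]
top ramekins 0.77 [227. 288.] [ 0.539 -0.02   0.06 ]
top infuser 0.71 [247. 375.] [ 0.493 -0.253  0.03 ]
top infuser 0.15 [179. 269.] [0.672 0.031 0.03 ]
top spatula 0.7 [179. 268.] [0.677 0.031 0.01 ]
top spatula 0.53 [238. 187.] [0.513 0.25  0.01 ]
```

View pics/scene0.png

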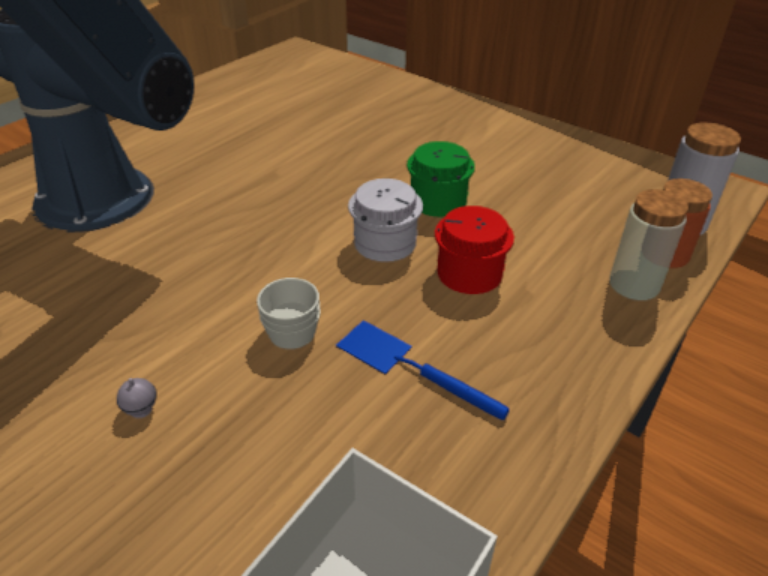

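View pics/top0.png

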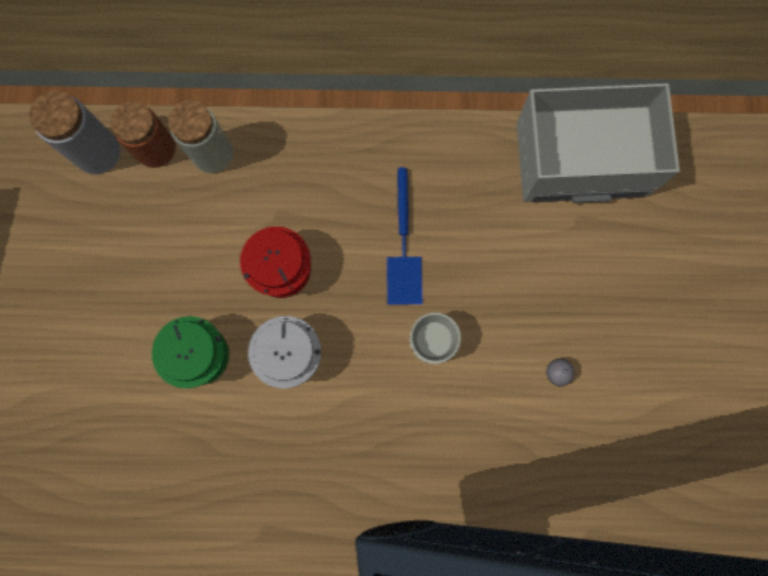

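The scene shows the aluminium canister (pixel [133, 256]; top image [234, 188]) between the green and red look-alikes. Its pointer faces +x and its dial centre is near (0.517, 0.231). I'll close the hand and go above it.

```bash
python3 -m handwheel '[[0.5,-0.25,0,0],[1,-0.5,0,0],[1,-0.5,0,0],[1,-0.5,0,0],[1,-0.5,0,0],[1,-0.5,0,0],[1,-0.5,0,0],[1,-0.5,0,0],[1,-0.5,0,0],[1,-0.5,0,0]]' 0 20
python3 -m handwheel '[[0.77,-0.93,0,0],[0.77,-0.93,0,0],[0.77,-0.93,0,0],[0.77,-0.93,0,0],[0.77,-0.93,0,0],[0.77,-0.93,0,0],[0.77,-0.93,0,0],[0.77,-0.93,0,0],[0.77,-0.93,0,0],[0.77,-0.93,0,0],[0.77,-0.93,0,0]]'
python3 -m handwheel '[[0,-0.8,0,0],[0,-0.8,0,0],[0,-0.8,0,0],[0,-0.8,0,0],[0,-0.8,0,0],[0,-0.8,0,0],[0,-0.8,0,0],[0,-0.8,0,0],[0,-0.8,0,0],[0,-0.8,0,0]]'
cat >> h.py <<'E'
from scipy.spatial.transform import Rotation as R
def wrist():
    o=robot.get_obs();c=vision.camera("wrist");T=np.eye(4);T[:3,:3]=R.from_quat(o["tool_rot"]).as_matrix();T[:3,3]=o["position"]
    c["cam_to_world"]=T@c["hand_eye"];return o,c
E
python3 - <<'E'
from h import *
o,c=wrist();print(o["time"],o["position"],o["tool_rot"],o["q"],o["ft_force"]);print(c["cam_to_world"][:3].round(3))
cv2.imwrite("pics/w1.png",cv2.resize(c["frame"][...,::-1],(768,576)))
for l in ("dial_face","dial_pointer"):
  for r in vision.look_for("wrist",l): print(l,r["conf"],np.round(r["point"]),atz(c,r["point"],.1).round(4))
E
```

```text
time: 1.53
position: [0.4416, -0.3471, 0.2307]
tool_rot: [0.985, 0.17, -0.0, 0.0]
ft_force: [-1.0, -1.1, -0.6]
grip_width: 0.0284
grip_force: 0.0
time: 2.45
position: [0.5663, -0.0097, 0.2305]
tool_rot: [0.986, 0.168, -0.0, 0.0]
ft_force: [-0.7, -0.6, -0.7]
grip_width: 0.0006
grip_force: 0.0
time: 3.28
position: [0.4877, 0.2148, 0.2306]
tool_rot: [0.986, 0.166, 0.0, 0.0]
ft_force: [-0.9, -0.5, -0.1]
grip_width: 0.0006
grip_force: 0.0
3.2833 [0.48771712 0.21484719 0.2305676 ] [9.86109680e-01 1.66095022e-01 1.54641818e-04 3.43401679e-04] [ 2.05523740e-01  4.03928286e-01  1.66316450e+00 -7.94163819e-04
  1.07421749e+00  1.44296159e+00] [-0.9048778  -0.52220315 -0.08930973]
[[ 0.328 -0.908 -0.263  0.559]
 [-0.945 -0.314 -0.093  0.24 ]
 [ 0.002  0.279 -0.96   0.385]]
dial_face 0.83 [81. 62.] [0.5184 0.3993 0.1   ]
dial_face 0.64 [  6. 277.] [0.6322 0.2454 0.1   ]
dial_face 0.58 [143. 244.] [0.5196 0.2356 0.1   ]
dial_pointer 0.95 [  8. 279.] [0.6314 0.2434 0.1   ]
dial_pointer 0.88 [144. 246.] [0.5192 0.2335 0.1   ]
dial_pointer 0.69 [83. 63.] [0.5169 0.3982 0.1   ]
```

View pics/w1.png

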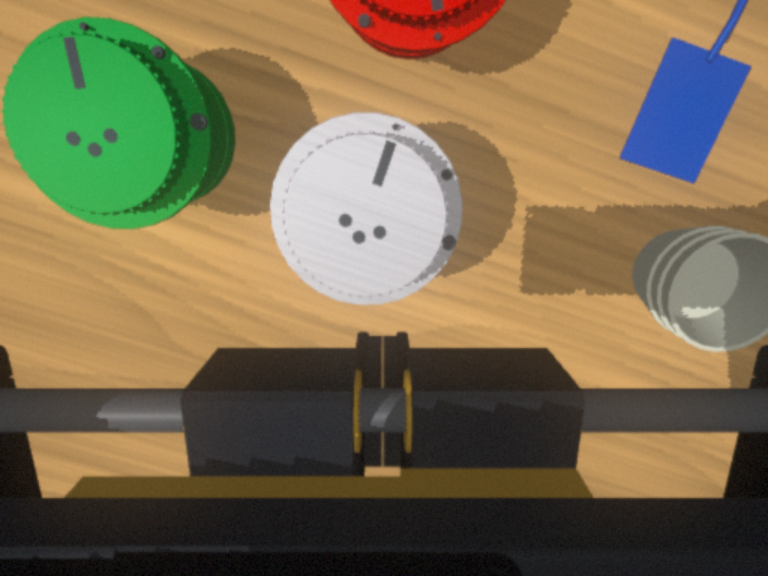

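The wrist picture shows the aluminium dial centred near (365, 213) in the 768x576 view. The pointer tip is at (391, 143), beside the small stud at (398, 127); the middle stud is at (447, 174) and the large at (449, 243).

```bash
python3 - <<'E'
from h import *
o,c=wrist()
P=lambda x,y,z:atz(c,(y/1.5,x/1.5),z)
tip,inn=P(391,143,.1),P(378,185,.1)
print("dir",np.degrees(np.arctan2(*(tip-inn)[1::-1])),"centre from tip",tip-.047*(tip-inn)/np.linalg.norm(tip-inn),P(365,213,.1))
S=[P(398,127,.084),P(447,174,.084),P(449,243,.084)];print(np.round(S,4))
# centre by rigid fit of studs + pointer
from scipy.optimize import least_squares
f=lambda v:np.r_[[S[i][:2]-v[:2]-.056*np.array([np.cos(v[2]-i*np.pi/4),np.sin(v[2]-i*np.pi/4)]) for i in range(3)]].ravel()
s=least_squares(f,[.517,.231,0]);print(s.x,s.fun.round(4))
m=max((r for r in vision.outline_of("wrist","dial") ),key=lambda r:-abs(r["point"][1]-244));y,x=np.nonzero(m["mask"]);print(m["conf"],x.min()*1.5,x.max()*1.5,y.min()*1.5,y.max()*1.5)
E
```

```text
dir 1.525103400292509 centre from tip [0.51574677 0.23432735 0.1       ] [0.51959395 0.23691228 0.1       ]
[[0.5731 0.2344 0.084 ]
 [0.557  0.1963 0.084 ]
 [0.5168 0.1793 0.084 ]]
[ 0.51727159  0.23540034 -0.00589985] [-0.0002 -0.0007  0.0003  0.0008 -0.0001 -0.0001]
0.6 283.5 447.0 133.5 295.5
```

```bash
python3 -m handwheel '[[0.1,-0.015,0.1,0],[0.229,-0.033,0.2,0],[0.229,-0.033,0.3,0],[0.229,-0.033,0.36,0],[0.229,-0.033,0.38,0],[0.229,-0.033,0.38,0],[0.229,-0.033,0.38,0],[0.229,-0.033,0.38,0],[0.229,-0.033,0.38,0]]'
python3 - <<'E'
from h import *
o=robot.get_obs();print(o["position"],o["ft_force"],R.from_quat(o["tool_rot"]).as_matrix()[:,0])
d=o["position"][:2]-[.5175,.235];print(np.hypot(*d),np.degrees(np.arctan2(d[1],d[0])))
E
```

```text
time: 4.28
position: [0.5493, 0.2493, 0.1185]
tool_rot: [0.986, 0.168, 0.002, -0.0]
ft_force: [0.4, 0.8, -0.2]
grip_width: 0.0003
grip_force: 0.0
[0.54926441 0.24925037 0.11852715] [ 0.43041534  0.83473456 -0.16381074] [0.94385031 0.33035368 0.00361012]
0.03481451752520769 24.162294475929773
```

```bash
python3 -m handwheel '[[0,0.006,0.01,0],[0,0.006,0.018,0],[0,0.006,0.022,0],[0,0.006,0.022,0],[0,0.006,0.022,0]]'
python3 -m handwheel '[[0,0,0.003,0],[0,0,0.006,0],[0,0,0.006,0]]'
```

```text
time: 4.7
position: [0.5487, 0.2473, 0.1099]
tool_rot: [0.986, 0.168, -0.0, 0.0]
ft_force: [-0.1, 0.7, 0.7]
grip_width: 0.0004
grip_force: 0.0
time: 4.95
position: [0.5489, 0.2474, 0.1084]
tool_rot: [0.986, 0.168, 0.0, -0.0]
ft_force: [-0.4, -0.6, 2.6]
grip_width: 0.0004
grip_force: 1.2
```

```bash
python3 -m handwheel '[[0,0,0.002,0],[0,0,0.003,0],[0,0,0.003,0],[0,0,0.003,0]]'
```

```text
time: 5.28
position: [0.549, 0.2475, 0.1084]
tool_rot: [0.986, 0.168, 0.0, 0.0]
ft_force: [-1.8, -0.7, 6.9]
grip_width: 0.0007
grip_force: 3.6
```

```bash
python3 -m handwheel '[[0,0,0.0015,0],[-0.0002,0.0059,0.0015,0.0083],[-0.0006,0.0118,0.0015,0.0167],[-0.0014,0.0177,0.0015,0.025],[-0.0025,0.0236,0.0015,0.0333],[-0.0039,0.0293,0.0015,0.0417],[-0.0039,0.0293,0.0015,0.0417]]'
python3 - <<'E'
from h import *
o,c=wrist();print(o["ft_force"],o["position"])
cv2.imwrite("pics/w2.png",cv2.resize(c["frame"][...,::-1],(768,576)))
E
```

```text
time: 5.87
position: [0.5508, 0.2391, 0.1083]
tool_rot: [0.999, 0.036, 0.0, -0.001]
ft_force: [-1.5, 1.4, 8.6]
grip_width: 0.0007
grip_force: 4.5
[-1.52488252  1.43601349  8.61066164] [0.55079482 0.2390714  0.10829108]
```

View pics/w2.png

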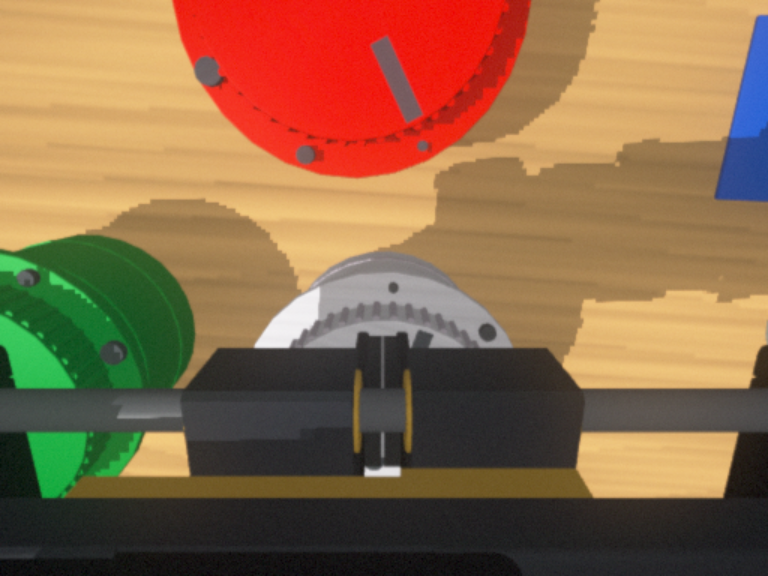

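The picture shows the pointer end at about (426, 332), moved off the small stud at (393, 287) towards the middle stud at (487, 332), so the dial is following the finger. I'll carry on.

```bash
python3 -m handwheel '[[-0.0002,0.0059,0,0.0083],[-0.0006,0.0118,0,0.0167],[-0.0014,0.0177,0,0.025],[-0.0025,0.0236,0,0.0333],[-0.0039,0.0293,0,0.0417],[-0.0039,0.0293,0,0.0417]]'
cat > m.py <<'E'
from h import *
import sys
o,c=wrist();print(o["time"],o["ft_force"],o["position"])
cv2.imwrite(sys.argv[1],cv2.resize(c["frame"][...,::-1],(768,576)))
for r in vision.look_for("wrist","dial_pointer"):
    p=atz(c,r["point"],.1)-[.5175,.235,0];print("ptr",r["conf"],np.multiply(r["point"],1.5),np.hypot(*p[:2]),np.degrees(np.arctan2(p[1],p[0])))
E
python3 m.py pics/w3.png
```

```text
time: 6.42
position: [0.5505, 0.2299, 0.1083]
tool_rot: [0.996, -0.094, 0.001, -0.0]
ft_force: [-1.1, -0.1, 8.8]
grip_width: 0.0004
grip_force: 4.5
6.4167 [-1.08936335 -0.14401634  8.81565526] [0.55050186 0.22991392 0.10834114]
ptr 0.91 [460.5   69.75] 0.1264173272206736 84.3944969752817
ptr 0.9 [324.   382.05] 0.04680083634263307 -10.013149344858924
ptr 0.62 [ 66.75 229.05] 0.1423220551356959 9.32761310407457
```

View pics/w3.png

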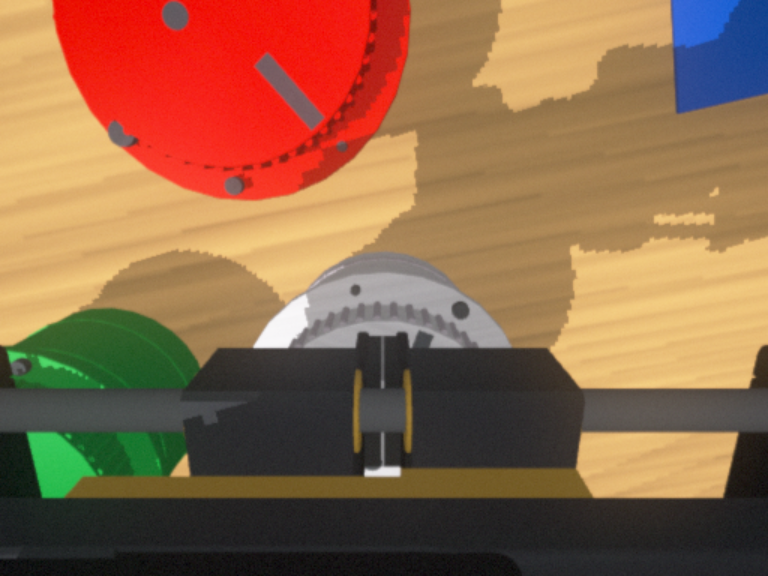

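The pointer still sits at about (424, 340), fixed relative to the finger, so the dial has turned about 30° with no slip and is past the hump. I'll turn about 13° more, then lift.

```bash
python3 -m handwheel '[[-0.0002,0.0059,0,0.0083],[-0.0006,0.0118,0,0.0167],[-0.0014,0.0177,0,0.025],[-0.0027,0.0245,0,0.035],[-0.0027,0.0245,0,0.035],[-0.0027,0.0245,0,0.035]]'
python3 -m handwheel '[[0,0,-0.005,0],[0,0,-0.02,0],[-0.03,0,-0.1,0],[-0.1,0,-0.2,0],[-0.2,0,-0.3,0],[-0.25,0,-0.4,0],[-0.25,0,-0.4,0],[-0.25,0,-0.4,0],[-0.25,0,-0.4,0],[-0.25,0,-0.4,0]]'
python3 m.py pics/w4.png
```

```text
time: 7.02
position: [0.5484, 0.2231, 0.1083]
tool_rot: [0.979, -0.202, 0.001, -0.0]
ft_force: [-2.0, 0.6, 9.6]
grip_width: 0.0003
grip_force: 4.5
time: 7.85
position: [0.479, 0.252, 0.2255]
tool_rot: [0.979, -0.202, -0.001, 0.001]
ft_force: [-1.0, 0.7, -0.1]
grip_width: 0.0005
grip_force: 0.0
7.85 [-1.00939378  0.69274697 -0.09745664] [0.47895018 0.25196618 0.22553204]
ptr 0.96 [309.   143.25] 0.16138323836904753 89.81122017151432
ptr 0.85 [203.55 380.4 ] 0.0018076436750792807 -15.727317056095366
ptr 0.77 [ 16.35 228.15] 0.12843179836891067 15.51520262810403
```

View pics/w4.png

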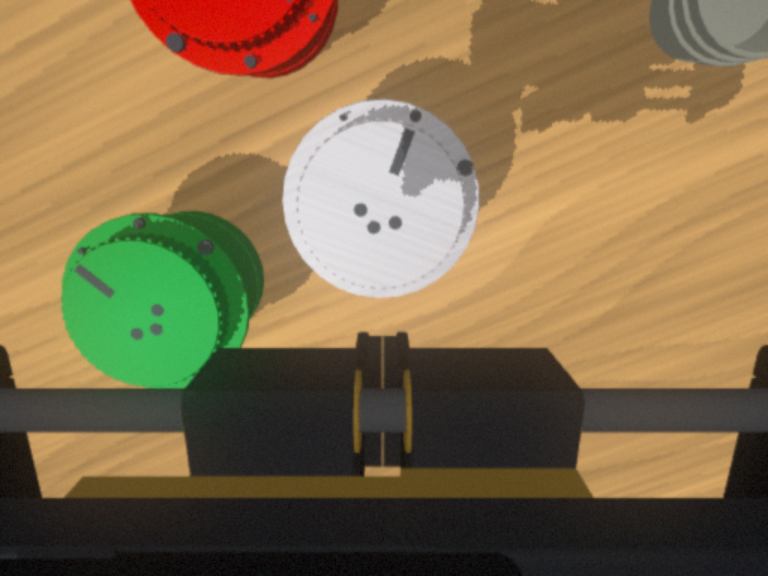

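The pointer, tip (410, 130), is in line with the middle stud at (415, 116). The canister stands where it was and the hand is 12 cm clear, so I'm handing in.

```bash
python3 -c "
from h import *
print(job.hand_in())"
```

```text
the job is handed in; nothing more can be done
None
```

The canister's vent is set to half open, with the dial clicked over and its pointer at the middle stud; the canister looks unmoved, nothing else was touched, the hand is clear and the job is handed in at about 8 s.

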